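# Set the laser stand's sliding post to its mark and cam-lock it

## Task

Get the bench laser stand ready for the line laser: take its spring-lifted post by the black grip, press it down until the red mark ring is level with the top edge of the collar, and, still holding it there, slide the orange cam lever round the collar until it is fully closed. Do not close the lever while the post is off its mark, leave the other things on the bench alone, and finish still gripping the post at its mark with the lever closed.

Things in the scene. Friction and masses are not known exactly. Their poses are not given: they have to be found in the camera images.
- stand: The laser stand, heavy, does not move: round dark cast base 160 mm across, grey tube 34 mm, black and orange collar 47 mm across, then the sliding post. Origin under the base's middle, on the post's axis; z up. Seen from above, anticlockwise from its x axis, the open lever points to -72 degrees, the closed one to -20; a black stop lug marks the open end and a red lug the closed end
- collar_top (a point): Centre of the top face of the stand's collar, on the post's axis, 128 mm above the bench. The face is bright aluminium, 44 mm across; its edge is what the red mark is read against
- grip (a point): Middle of the post's black ribbed rubber grip, on its axis: 28 mm across, 35 mm high. Over it come a 4 mm steel shoulder and a brass stud 16 mm across, whose top is 35.5 mm above this point; under it the bare aluminium post, 24 mm across. At the start this point is 77.5 mm above the collar's top
- mark_ring (a point): Middle of the red mark ring on the bare post, 4 mm high, 25 mm across; it goes with the post. At the start it is 30 to 45 mm above the collar's top (it differs from run to run), and the post must go down by that much
- post (a joint): How far the post is pressed down from its top stop, m (0 to 0.052). A spring lifts it to the top whenever it is let go unlocked; pressing takes about 3 to 7 N. While the lever is open the post also turns freely about its own upright axis, so a hand may turn while gripping it
- lever_fin (a point): Middle of the upright fin of the orange cam lever, the part to push: it spans 19 to 42 mm from the post's axis, is 9 mm thick and stands from 6 to 55 mm above the collar's top (this point: 30.5 mm out, 30.5 mm up). Its x points outward. The lever slides round the post's own axis, so a hand gripping the post and turning about it sweeps the fin along with the side of a finger
- lever (a joint): Turn of the cam lever about the post's axis, rad: 0 to 0.12 at the start (open), 0.9 fully closed on its stop. It grows anticlockwise seen from above, stays where it is left, takes about 3 to 8 N on the fin, and wedges the post fast over the last third of its travel
- laser: Line laser, black and orange box 62 x 70 mm, 87 mm high, lying loose on the bench; origin under its middle. Leave alone
- torpedo_level: Orange torpedo level 22 x 230 mm, 44 mm high, along its y; origin under its middle. Leave alone
- tape_measure: Yellow tape measure 70 x 40 mm, 63 mm high; origin under its middle. Leave alone
- battery: Grey tool battery 110 x 76 mm, 61 mm high; origin under its middle. Leave alone

How it is judged:
By the outcome, as a careful person would: the job done as asked, in the order asked, and still so for the second after the job is handed in, while the arm keeps its last pose, push and grip.
It also fails if it takes over 42 s, if anything falls off the work surface, if the arm or the gripper's body presses on something with over 40 N, if the wrist force passes 120 N, or if a joint passes its speed limit or range.

## Robot

A 7-joint arm with a two-finger parallel gripper is mounted at the origin on the work surface. World frame = base frame: x ahead of the robot, y to its left, z up, the work surface at z = 0. Lengths are in m, angles in rad, forces in N, time in s.
With the tool pointing down it reaches from about 0.4 to 0.9 m from the base axis. Payload 5.5 kg.
Tool frame: the origin (TCP) lies at the very end of the fingers, on their centre line; the grasp point (between the pads) lies 19 mm behind it; z points along the fingers, y is the line along which they close (so a half turn about z gives the same grasp; the last joint's range is limited). The gripper opens to 92 mm and grips with 3 to 60 N. Pads are 19 mm wide; open, the fingers measure 130 mm over their backs; the gripper's body (75 mm by 190 mm) begins 47 mm behind the grasp point.
Start: joints at [-1.084, 0.501, -0.427, 1.55, 0.221, 1.138, -0.21], TCP at [0.144, 0.634, 0.227] pointing down, gripper open.
Joint ranges: [-2.88, 2.88], [-0.31, 2.03], [-1.54, 1.56], [0.2, 2.42], [-1.41, 4.55], [0.19, 2.02], [-2.57, 2.57]. Speed limits (rad/s): [2.57, 2.57, 3.14, 3.14, 3.14, 3.14, 3.14].

## Interface

Orientations are given as a rotation vector (axis times angle).
In Python, from workcell import env gives the robot as it stands.
- The arm moves only by the tool step_arm, never from a script. Its argument "rows" is a list of rows, each a list of 3 entries, a list of its own where there are three numbers: the opening in per cent of the stroke, from 0 (shut) to 100 (fully open), then the shift along the tool's x, y, z in cm, then the turn, a rotation vector about the tool's x, y, z in degrees. In form: [[fingers, [tx, ty, tz], [wx, wy, wz]], ...]. A call has 1 to 20 rows; each row shifts and turns the commanded pose from where the row before left it, along the tool's axes as they then stand; what a row does not reach is not made up. A row lasts 1/8 s, in which the tool goes at most 62.5 mm and 10.7 degrees, less where a joint would pass 70% of its speed; a pose out of reach is approached as far as the arm can. A call with a gripper value outside its range is refused whole. The fingers move at their own pace and stop on an object; the grip force is fixed at half the most. Time passes only in rows, so rows that do not move let the fingers close. It gives the time, the measured TCP pose, the force, the opening and the grip force at its end, in the units of the state.
- env.read_state(): the state, without advancing time (a new reading comes with each control period).
- env.get_image(name): name is "scene" or "side" or "wrist"; returns a dict with "image" (420x560x3 uint8, red, green, blue), "fov_y" (degrees; the focal length in pixels is half the picture's height over the tangent of half this angle, whatever the lens; pixels are square), "cx", "cy" (the principal point, pixels), "dist" ([k1, k2, p1, p2, k3] as OpenCV has them; the pictures are not rectified), "R" (3x3) and "t" (3): a world point X has camera coordinates R X + t. Camera axes: x right, y down, z forward; pixel columns grow to the right and rows downward; lengths in m; the calibration is good to about 2 mm. A picture is of the moment at which its call begins. There is no depth.
- env.sign_off(): hands the job in; it is judged then, once.
The state is a dict: "t": time; "joint_pos": joint angles; "joint_vel": joint speeds; "effort": joint torques, N m; "eef_pos": TCP position; "orientation": TCP orientation; "ft_force": force on the tool from outside, world axes, zero at the start; "ft_torque": the same for the moment, N m; "opening": finger opening in m; "grip_force": force on a finger pad.
Only numpy, scipy, OpenCV 4.12 (cv2) and the standard library are available. Lean on these libraries where they do the work, as an engineer would, in place of code of your own. Each camera call takes 0.05 s, during which the arm holds its last target. There are 200 camera calls.

## Working session

There is one attempt and no reset: what is moved stays moved. The work goes in short steps, Python scripts to look and compute and a tool call to move; the robot and the scene stay as the last step left them, time stands still between calls to the robot, and variables do not carry over. Pictures are saved under pics/ and viewed, at most 10 in all, crops included, and the job is handed in when it is done.

Besides the shell and the picture viewer there is one more tool, called after "Emit:" as name([rows], argument=value, ...), one row to a line, values as JSON. step_arm: Moves the arm, as the interface text tells. Its arguments: {"type":"object","properties":{"rows":{"type":"array","items":{"type":"array"}}},"required":["rows"]}

```bash
mkdir -p pics; cat > h.py <<'E'
import numpy as np, cv2
from workcell import env
def K(d):
    f=d["image"].shape[0]/2/np.tan(np.radians(d["fov_y"])/2)
    return np.array([[f,0,d["cx"]],[0,f,d["cy"]],[0,0,1.]])
def ray(d,px):
    u=cv2.undistortPoints(np.array([[px]],float),K(d),np.array(d["dist"],float))[0,0]
    R=np.array(d["R"]);t=np.array(d["t"])
    v=R.T@np.array([u[0],u[1],1]); return -R.T@t, v/np.linalg.norm(v)
def onz(d,px,z):
    o,v=ray(d,px); return o+v*(z-o[2])/v[2]
def tri(rs):
    A=0;b=0
    for o,v in rs:
        P=np.eye(3)-np.outer(v,v);A=A+P;b=b+P@o
    return np.linalg.solve(A,b)
def proj(d,X):
    R=np.array(d["R"]);t=np.array(d["t"],float)
    return cv2.projectPoints(np.array([X],float),cv2.Rodrigues(R)[0],t,K(d),np.array(d["dist"],float))[0][0,0]
def save(d,n): cv2.imwrite(n,d["image"][:,:,::-1])
E
python3 - <<'E'
from h import *
a=env.get_image("scene");b=env.get_image("side");w=env.get_image("wrist")
for n,d in zip(("scene","side","wrist"),(a,b,w)):
    save(d,f"pics/{n}0.png"); print(n,d["fov_y"],d["dist"],-np.array(d["R"]).T@d["t"],np.array(d["R"])[2])
s=env.read_state();print(s)
E
```

```text
scene 49.19495159076789 [-0.00833448  0.          0.          0.          0.        ] [1.1207397  0.73034023 0.84229765] [-0.49165003 -0.62221266 -0.60920576]
side 50.65755044970983 [-0.05511929  0.          0.          0.          0.        ] [-0.13600805 -0.65776667  0.76889194] [ 0.60745236  0.58201214 -0.540614  ]
wrist 63.4503250371788 [-0.06356895  0.          0.          0.          0.        ] [0.07794004 0.6487379  0.38463   ] [ 0.24451618 -0.0570731  -0.9679641 ]
{'t': 0.15, 'joint_pos': array([-1.08378382,  0.50168051, -0.42686268,  1.55115808,  0.22080701,
        1.13830726, -0.21026816]), 'joint_vel': array([ 0.00032713, -0.00166073, -0.00015454, -0.00212401,  0.00190734,
       -0.00056295, -0.00066416]), 'effort': array([-6.91699708e-03, -5.67097235e+01, -5.82524210e+00, -2.79460394e+01,
       -6.86690840e-02,  2.64757080e-02,  7.58806777e-05]), 'eef_pos': array([0.14416349, 0.63327745, 0.22591106]), 'orientation': array([-3.50655692e-01, -3.12171132e+00,  2.32431833e-03]), 'ft_force': array([0.20058165, 0.78051315, 0.52579233]), 'ft_torque': array([-0.00319847,  0.01573696, -0.00430231]), 'grip_force': 0.0, 'opening': 0.0916382008033436}
```

View pics/scene0.png

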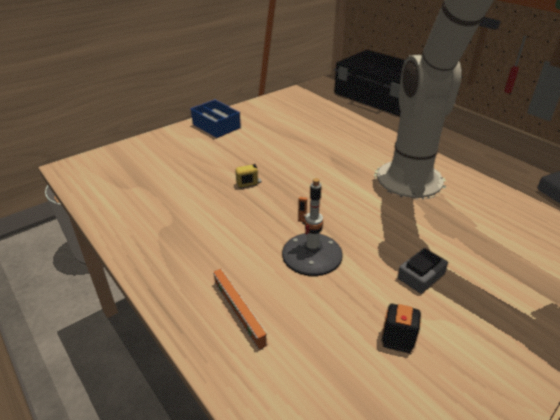

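View pics/side0.png

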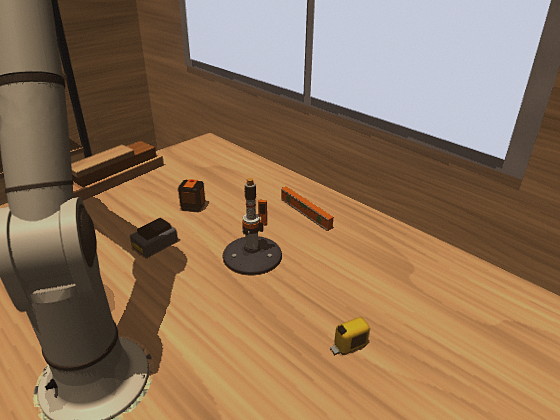

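Scene: the stand's base is at about (313,253), stud top (316,181), fin (302,208). Side: base (252,255), stud top (250,181), fin (263,211). The laser, battery, level and tape are all clear of it.

```bash
python3 - <<'E'
from h import *
a=env.get_image("scene");b=env.get_image("side")
p=lambda n,u,v:print(n,tri([ray(a,u),ray(b,v)]).round(4))
p("base",(313,253),(252,255));p("stud",(316,181),(250,181));p("grip",(315.5,191),(250,191));p("fin",(302,208),(263,211))
print(onz(a,(316,181),.241),onz(b,(250,181),.241),onz(a,(313,253),.014),onz(b,(252,255),.014))
ca=a["image"][165:255,275:355];cb=b["image"][165:255,210:290]
im=np.hstack([cv2.resize(c,None,fx=5,fy=5,interpolation=cv2.INTER_CUBIC) for c in (ca,cb)]);cv2.imwrite("pics/z1.png",im[:,:,::-1])
E
```

```text
base [0.4938 0.0722 0.0038]
stud [0.4953 0.0718 0.2358]
grip [0.4952 0.0723 0.2071]
fin [0.515  0.0471 0.1502]
[0.50026868 0.07770588 0.241     ] [0.48948188 0.06442689 0.241     ] [0.50039379 0.08112758 0.014     ] [0.48640258 0.06156151 0.014     ]
```

View pics/z1.png

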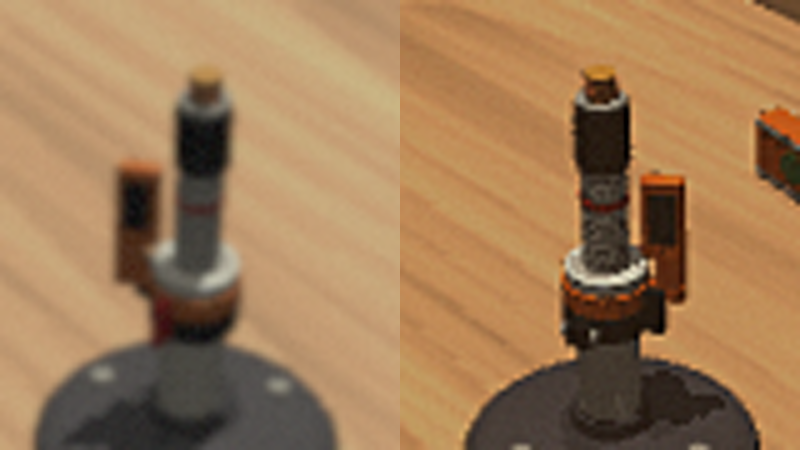

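Emit:
step_arm([
  [100,[-2.9,-2.9,-1],[0,0,0]],
  [100,[-2.9,-2.9,-1],[0,0,0]],
  [100,[-2.9,-2.9,-1],[0,0,0]],
  [100,[-2.9,-2.9,-1],[0,0,0]],
  [100,[-2.9,-2.9,-1],[0,0,0]],
  [100,[-2.9,-2.9,-1],[0,0,0]],
  [100,[-2.9,-2.9,-1],[0,0,0]],
  [100,[-2.9,-2.9,-1],[0,0,0]],
  [100,[-2.9,-2.9,0],[0,0,0]],
  [100,[-2.9,-2.9,0],[0,0,0]],
  [100,[-2.9,-2.9,0],[0,0,0]],
  [100,[-2.9,-2.9,0],[0,0,0]],
  [100,[-2.9,-2.9,0],[0,0,0]],
  [100,[-2.9,-2.9,0],[0,0,0]],
  [100,[-2.9,-2.9,0],[0,0,0]],
  [100,[-2.9,-2.9,0],[0,0,0]],
])

```text
t: 2.25
eef_pos: [0.4942, 0.0773, 0.3068]
orientation: [0.35, 3.122, 0.0]
ft_force: [0.9, 0.6, 0.1]
opening: 0.092
grip_force: 0.0
```

Emit:
step_arm([
  [100,[0,0,0],[0,0,10]],
  [100,[0,0,0],[0,0,10]],
  [100,[0,0,0],[0,0,10]],
  [100,[0,0,0],[0,0,10]],
  [100,[0,0,0],[0,0,10]],
  [100,[0,0,0],[0,0,10]],
  [100,[0,0,0],[0,0,10]],
  [100,[0,0,0],[0,0,10]],
  [100,[0,0,0],[0,0,10]],
  [100,[0,0,0],[0,0,10]],
])

```text
t: 3.5
eef_pos: [0.4935, 0.0785, 0.3067]
orientation: [-2.622, -1.731, 0.0]
ft_force: [0.5, -1.1, 1.6]
opening: 0.0918
grip_force: 0.0
```

```bash
python3 - <<'E'
from h import *
from scipy.spatial.transform import Rotation as Ro
s=env.read_state();print(s["t"],s["joint_pos"].round(2),s["eef_pos"].round(4));print(Ro.from_rotvec(s["orientation"]).as_matrix().round(3))
w=env.get_image("wrist");save(w,"pics/w1.png")
print(proj(w,[.495,.072,.241]),proj(w,[.515,.047,.183]))
E
```

```text
3.5 [-0.31  0.12  0.11  1.84 -0.01  1.18 -0.6 ] [0.4935 0.0785 0.3067]
[[ 0.393  0.92  -0.   ]
 [ 0.92  -0.393  0.   ]
 [ 0.    -0.    -1.   ]]
[289.7311028 227.6717138] [320.85700736 223.58732168]
```

View pics/w1.png

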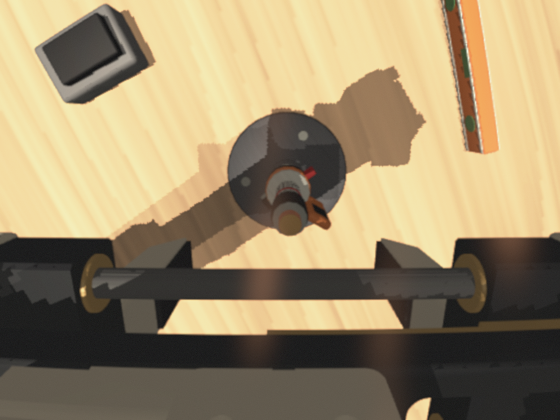

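The wrist view shows the stud top at about (290,222), base circle (287,172), orange fin (318,213) and red closed lug (310,174). Nothing stands near the hand.

```bash
python3 - <<'E'
from h import *
w=env.get_image("wrist");im=w["image"]
hsv=cv2.cvtColor(im,cv2.COLOR_RGB2HSV)
def c(lo,hi,box):
    m=cv2.inRange(hsv,lo,hi);k=np.zeros_like(m);x0,y0,x1,y1=box;k[y0:y1,x0:x1]=m[y0:y1,x0:x1]
    ct=max(cv2.findContours(k,0,1)[0],key=cv2.contourArea);x,y,ww,hh=cv2.boundingRect(ct);M=cv2.moments(ct)
    return (x,y,ww,hh),(M["m10"]/M["m00"],M["m01"]/M["m00"])
st=c((8,60,60),(30,255,255),(276,208,304,236));print("stud",st,onz(w,st[1],.241))
fn=c((2,120,60),(16,255,255),(304,190,340,235));print("fin",fn,onz(w,fn[1],.17))
rd=c((0,150,60),(6,255,255),(295,160,325,185));print("red",rd,onz(w,rd[1],.118))
pts=[onz(w,p,.012) for p in ((228,168),(346,168),(287,112))];print(pts,(pts[0]+pts[1])/2)
cr=cv2.resize(im[140:250,230:350],None,fx=5,fy=5,interpolation=cv2.INTER_CUBIC);cv2.imwrite("pics/w1z.png",cr[:,:,::-1])
E
```

```text
stud ((276, 208, 28, 28), (288.4301162476345, 223.01297648012977)) [0.4955223  0.07541894 0.241     ]
fin ((305, 196, 26, 33), (316.5048275862069, 213.85425287356318)) [0.51441761 0.05261507 0.17      ]
red ((303, 167, 13, 12), (309.2191780821918, 172.36301369863014)) [0.52321875 0.08126621 0.118     ]
[array([0.42643107, 0.11209477, 0.012     ]), array([0.57178204, 0.04896872, 0.012     ]), array([0.52789528, 0.14725878, 0.012     ])] [0.49910655 0.08053174 0.012     ]
```

View pics/w1z.png

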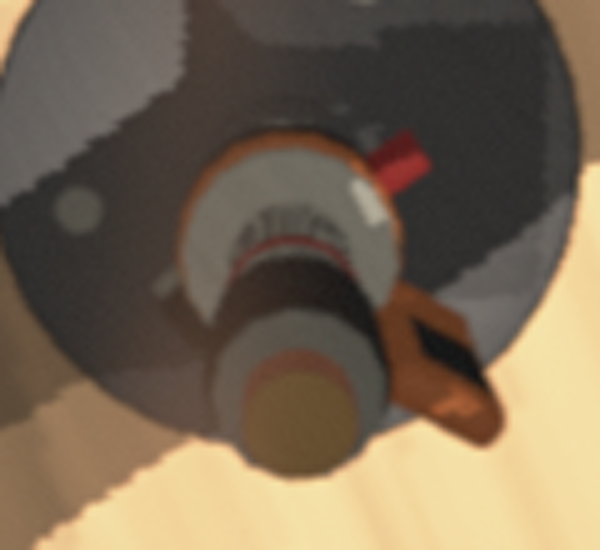

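The crop shows the stud top centred at (302,422), i.e. image (290.4,224.4), and the collar face centred near (291,255), i.e. (288.2,191). The fin runs to lower right and the red lug is at (405,165).

```bash
python3 - <<'E'
from h import *
w=env.get_image("wrist");f=lambda u,v:(230+u/5,140+v/5)
def p(n,u,v,z):
    X=onz(w,f(u,v),z);d=X[:2]-A if n!="stud" else 0*X[:2];print(n,X.round(4),"r",np.hypot(*d).round(4),np.degrees(np.arctan2(d[1],d[0])).round(1));return X
A=p("stud",302,422,.241)[:2]
l=onz(w,f(180,260),.128);r=onz(w,f(403,260),.128);print("collar",(l+r)/2,np.linalg.norm(l-r))
A=np.array([.496,.0745])
p("finout",485,435,.183);p("red",405,165,.118);p("blk",180,300,.118)
E
```

```text
stud [0.4964 0.074  0.241 ] r 0.0 0.0
collar [0.49603584 0.07291569 0.128     ] 0.04528372348525679
finout [0.519  0.0421 0.183 ] r 0.0398 -54.6
red [0.5246 0.0803 0.118 ] r 0.0292 11.5
blk [0.4704 0.0721 0.118 ] r 0.0257 -174.5
```

Emit:
step_arm([
  [100,[0,0,0],[0,0,10]],
  [100,[0,0,0],[0,0,10]],
  [100,[0,0,0],[0,0,10]],
  [100,[0,0,0],[0,0,10]],
  [100,[0,0,0],[0,0,10]],
  [100,[0,0,0],[0,0,10]],
  [100,[0,0,0],[0,0,10]],
  [100,[0,0,0],[0,0,10]],
  [100,[0,0,0],[0,0,10]],
  [100,[0.4,0.4,0],[0,0,0]],
  [100,[0,0,1.5],[0,0,0]],
  [100,[0,0,1.5],[0,0,0]],
  [100,[0,0,1],[0,0,0]],
  [100,[0,0,0],[0,0,0]],
])

```text
t: 5.4
eef_pos: [0.4949, 0.073, 0.2653]
orientation: [3.079, -0.62, -0.004]
ft_force: [-0.4, 0.4, 0.1]
opening: 0.0917
grip_force: 0.0
```

```bash
python3 - <<'E'
from h import *
from scipy.spatial.transform import Rotation as Ro
s=env.read_state();print(s["t"],s["joint_pos"].round(2),s["eef_pos"].round(4));R=Ro.from_rotvec(s["orientation"]).as_matrix();print(R.round(3))
print("axis in tool:",(R.T@(np.array([.496,.0735,.1865])-s["eef_pos"])*100).round(2))
w=env.get_image("wrist");save(w,"pics/w2.png")
E
```

```text
5.4 [-0.4   0.16  0.22  1.89 -0.04  1.09 -2.13] [0.4949 0.073  0.2653]
[[ 0.922 -0.387 -0.003]
 [-0.387 -0.922 -0.001]
 [-0.002  0.002 -1.   ]]
axis in tool: [ 0.1  -0.1   7.88]
```

View pics/w2.png

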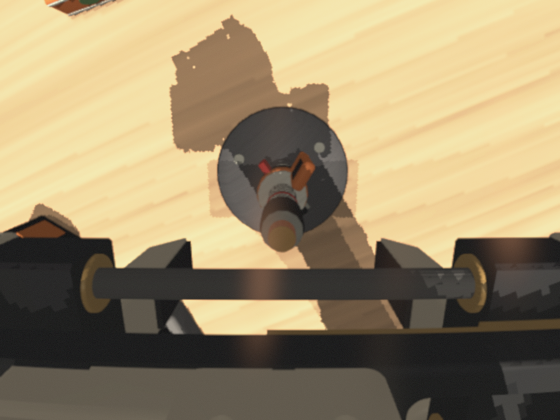

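The wrist view shows the post centred between the fingers (stud at 282,233). The fin is at (303,168), 60° ahead of the right finger, and the red lug is left of it.

Emit:
step_arm([
  [100,[0.1,-0.1,1.5],[0,0,0]],
  [100,[0,0,1.5],[0,0,0]],
  [100,[0,0,1.5],[0,0,0]],
  [100,[0,0,1.5],[0,0,0]],
  [100,[0,0,1.2],[0,0,0]],
  [100,[0,0,0.6],[0,0,0]],
  [100,[0,0,0],[0,0,0]],
  [60,[0,0,0],[0,0,0]],
  [30,[0,0,0],[0,0,0]],
  [10,[0,0,0],[0,0,0]],
  [10,[0,0,0],[0,0,0]],
  [10,[0,0,0],[0,0,0]],
  [10,[0,0,0],[0,0,0]],
])

```text
t: 7.08
eef_pos: [0.4971, 0.0737, 0.1887]
orientation: [-3.079, 0.621, 0.0]
ft_force: [0.4, -0.0, 0.2]
opening: 0.0362
grip_force: 0.0
```

```bash
python3 - <<'E'
from h import *
a=env.get_image("scene");b=env.get_image("side")
ca=a["image"][165:255,275:355];cb=b["image"][165:255,210:290]
im=np.hstack([cv2.resize(c,None,fx=5,fy=5,interpolation=cv2.INTER_CUBIC) for c in (ca,cb)]);cv2.imwrite("pics/z2.png",im[:,:,::-1])
E
```

```text
(no output)
```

View pics/z2.png

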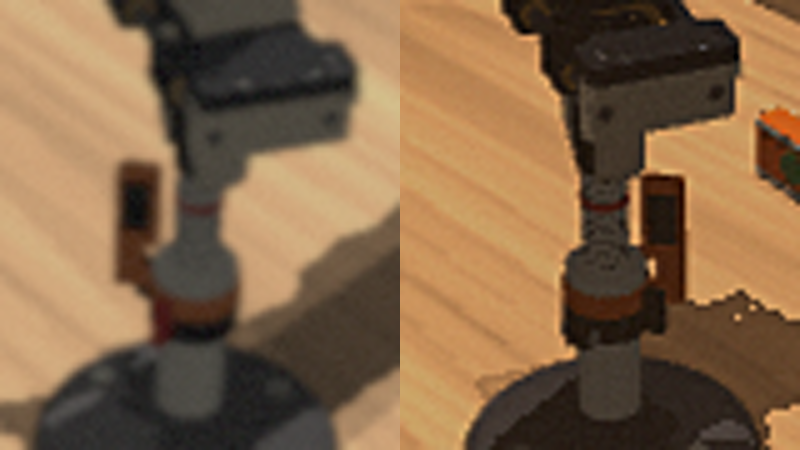

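The fingers are round the grip but not yet shut. The ring is visible at scene crop (200,209) and side crop (604,203). I'll measure its height in the starting pictures, using the known heights as reference.

```bash
python3 - <<'E'
from h import *
A=np.array([.4965,.0735])
for n in("scene","side"):
    d=env.get_image(n);im0=cv2.imread(f"pics/{n}0.png")[:,:,::-1].astype(float)
    C=-np.array(d["R"]).T@d["t"];u=C[:2]-A;u/=np.linalg.norm(u)
    # sample colour along the near-side line of the post, r=12.5, ±4 mm sideways
    zs=np.arange(.115,.25,.0005);s=np.array([-u[1],u[0]])
    prof=0
    for o in np.linspace(-.005,.005,9):
        P=np.array([proj(d,[*(A+u*.0122+s*o),z]) for z in zs]).astype(np.float32)
        prof=prof+cv2.remap(im0.astype(np.float32),P[:,0][None],P[:,1][None],cv2.INTER_LINEAR)[0]/9
    g=prof.mean(1);red=prof[:,0]-prof[:,1:].mean(1)
    m=(zs>.15)&(zs<.187);base=np.median(red[m]);w=np.clip(red[m]-base-4,0,None)*1.
    pk=zs[m][np.argmax(w)];k=abs(zs[m]-pk)<.006;print(n,"ring z",(w*zs[m])[k].sum()/w[k].sum(),"peak",pk,"px/mm",np.linalg.norm(P[-1]-P[0])/135)
    for i in range(0,len(zs),5):print(f"{zs[i]*1e3:.1f}:{g[i]:.0f}/{red[i]:.0f}",end=" ")
    print()
E
```

```text
scene ring z 0.17068095815657217 peak 0.16950000000000004 px/mm 0.33242673
115.0:73/26 117.5:81/13 120.0:94/6 122.5:112/6 125.0:119/7 127.5:115/8 130.0:101/7 132.5:81/5 135.0:69/5 137.5:66/5 140.0:65/4 142.5:64/4 145.0:64/4 147.5:65/5 150.0:63/4 152.5:64/4 155.0:65/4 157.5:63/4 160.0:62/4 162.5:64/5 165.0:61/8 167.5:54/16 170.0:49/24 172.5:51/22 175.0:60/11 177.5:64/6 180.0:63/4 182.5:62/4 185.0:62/4 187.5:57/3 190.0:44/2 192.5:30/1 195.0:20/1 197.5:17/1 200.0:17/0 202.5:19/1 205.0:16/0 207.5:17/-1 210.0:18/-0 212.5:17/-1 215.0:17/-1 217.5:19/0 220.0:23/1 222.5:34/2 225.0:56/3 227.5:79/6 230.0:87/9 232.5:80/17 235.0:67/25 237.5:59/30 240.0:60/32 242.5:69/36 245.0:94/50 247.5:122/65 
side ring z 0.16859856266649628 peak 0.16900000000000004 px/mm 0.3373773
115.0:61/35 117.5:68/13 120.0:72/12 122.5:170/16 125.0:189/21 127.5:139/22 130.0:64/17 132.5:43/15 135.0:58/16 137.5:62/16 140.0:58/16 142.5:53/16 145.0:67/17 147.5:57/16 150.0:59/16 152.5:59/17 155.0:56/17 157.5:56/16 160.0:68/16 162.5:60/14 165.0:51/23 167.5:40/40 170.0:39/43 172.5:55/17 175.0:64/14 177.5:60/16 180.0:65/16 182.5:58/16 185.0:47/15 187.5:46/15 190.0:25/17 192.5:25/18 195.0:27/17 197.5:27/17 200.0:27/17 202.5:27/18 205.0:26/17 207.5:25/18 210.0:25/18 212.5:27/17 215.0:27/17 217.5:26/17 220.0:26/17 222.5:30/16 225.0:52/15 227.5:138/21 230.0:69/30 232.5:39/34 235.0:42/41 237.5:46/43 240.0:40/35 242.5:63/53 245.0:114/97 247.5:121/103
```

Emit:
step_arm([
  [10,[0,0,0],[0,0,0]],
  [10,[0,0,0],[0,0,0]],
  [10,[0,0,0],[0,0,0]],
])

```text
t: 7.65
eef_pos: [0.4969, 0.0733, 0.1887]
orientation: [3.079, -0.622, -0.001]
ft_force: [-2.0, -2.1, 2.0]
opening: 0.0275
grip_force: 30.0
```

Gripped, with the opening at 27.5 mm. Both views put the ring about 39.3 mm above the collar top, so I'll press that far.

Emit:
step_arm([
  [10,[0,0,0.7],[0,0,0]],
  [10,[0,0,0.8],[0,0,0]],
  [10,[0,0,0.8],[0,0,0]],
  [10,[0,0,0.8],[0,0,0]],
  [10,[0,0,0.6],[0,0,0]],
  [10,[0,0,0.2],[0,0,0]],
  [10,[0,0,0],[0,0,0]],
  [10,[0,0,0],[0,0,0]],
])

```text
t: 8.65
eef_pos: [0.497, 0.0733, 0.1493]
orientation: [3.079, -0.622, -0.001]
ft_force: [-2.0, -4.2, 4.8]
opening: 0.0277
grip_force: 30.0
```

```bash
python3 - <<'E'
from h import *
s=env.read_state();print(s["t"],s["eef_pos"].round(4),s["ft_force"].round(1),s["ft_torque"].round(2),s["opening"])
A=np.array([.4965,.0735]);o=[]
for n in("scene","side"):
    d=env.get_image(n);p=proj(d,[*A,.14]);x,y=int(p[0]),int(p[1])
    o.append(cv2.resize(d["image"][y-20:y+20,x-25:x+25],None,fx=8,fy=8,interpolation=cv2.INTER_CUBIC))
    C=-np.array(d["R"]).T@d["t"];u=C[:2]-A;u/=np.linalg.norm(u);t=np.array([-u[1],u[0]])
    zs=np.arange(.118,.16,.002);prof=0
    for k in np.linspace(-.005,.005,9):
        P=np.array([proj(d,[*(A+u*.0122+t*k),z]) for z in zs]).astype(np.float32)
        prof=prof+cv2.remap(d["image"].astype(np.float32),P[:,0][None],P[:,1][None],cv2.INTER_LINEAR)[0]/9
    print(n,[f"{z*1e3:.0f}:{q.mean():.0f}/{q[0]-q[1:].mean():.0f}" for z,q in zip(zs,prof)])
cv2.imwrite("pics/z3.png",np.hstack(o)[:,:,::-1])
E
```

```text
8.65 [0.497  0.0733 0.1493] [-2.  -4.2  4.8] [-0.82  0.82  0.01] 0.027736312999302022
scene ['118:72/9', '120:73/6', '122:74/6', '124:73/6', '126:71/8', '128:66/12', '130:61/17', '132:55/21', '134:58/16', '136:62/11', '138:65/7', '140:66/5', '142:67/5', '144:67/5', '146:66/6', '148:65/7', '150:65/8', '152:65/8', '154:66/8', '156:67/8', '158:68/8', '160:68/9']
side ['118:60/14', '120:61/14', '122:58/14', '124:56/14', '126:54/16', '128:42/32', '130:33/43', '132:42/25', '134:50/17', '136:56/13', '138:50/13', '140:53/14', '142:60/15', '144:50/15', '146:47/16', '148:50/17', '150:51/18', '152:52/18', '154:51/19', '156:51/18', '158:51/18', '160:51/18']
```

View pics/z3.png

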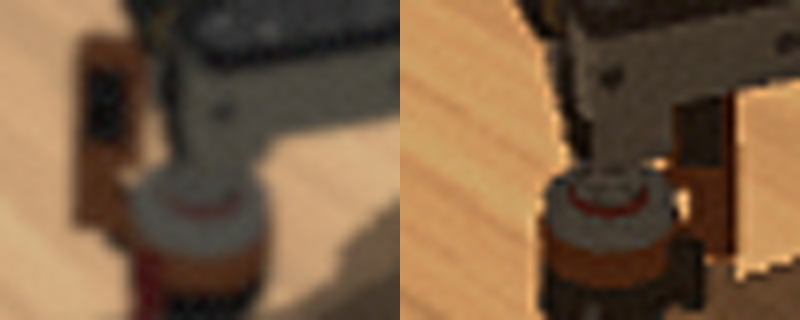

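Ring half-sunk at the collar face: crop (200,205) in scene and (607,205) in side. About 0.4 mm more is wanted by centroid and visible height. I'll press that much, then start the sweep.

Emit:
step_arm([
  [10,[0,0,0.04],[0,0,0]],
  [10,[0,0,0],[0,0,-5]],
  [10,[0,0,0],[0,0,-5]],
  [10,[0,0,0],[0,0,-5]],
  [10,[0,0,0],[0,0,-5]],
  [10,[0,0,0],[0,0,-5]],
  [10,[0,0,0],[0,0,-5]],
  [10,[0,0,0],[0,0,0]],
])

```text
t: 9.75
eef_pos: [0.497, 0.0736, 0.149]
orientation: [-3.135, -0.197, 0.001]
ft_force: [-1.6, -2.9, 5.2]
opening: 0.0274
grip_force: 31.0
```

```bash
cat > st.py <<'E'
from h import *
from scipy.spatial.transform import Rotation as Ro
s=env.read_state();y=Ro.from_rotvec(s["orientation"]).as_matrix()[:,1]
print(s["t"],s["eef_pos"].round(4),"yaw",np.degrees(np.arctan2(y[1],y[0])).round(1),s["ft_force"].round(1),s["ft_torque"].round(2),s["opening"],s["joint_pos"].round(2))
E
python3 st.py
```

```text
9.75 [0.497  0.0736 0.149 ] yaw -82.8 [-1.6 -2.9  5.2] [-0.8   0.73 -0.05] 0.027440856631204495 [-0.29  0.31  0.11  2.   -0.05  0.83 -1.6 ]
```

Emit:
step_arm([
  [10,[0,0,0],[0,0,-5]],
  [10,[0,0,0],[0,0,-5]],
  [10,[0,0,0],[0,0,-5]],
  [10,[0,0,0],[0,0,-5]],
  [10,[0,0,0],[0,0,0]],
])

```text
t: 10.38
eef_pos: [0.4969, 0.0737, 0.149]
orientation: [-3.053, -0.739, 0.001]
ft_force: [-3.3, -3.0, 5.1]
opening: 0.0276
grip_force: 31.2
```

```bash
python3 st.py; python3 - <<'E'
from h import *
A=np.array([.4965,.0735]);o=[]
for n in("scene","side"):
    d=env.get_image(n);p=proj(d,[*A,.14]);x,y=int(p[0]),int(p[1])
    o.append(cv2.resize(d["image"][y-20:y+20,x-25:x+25],None,fx=8,fy=8,interpolation=cv2.INTER_CUBIC))
cv2.imwrite("pics/z4.png",np.hstack(o)[:,:,::-1])
E
```

```text
10.375 [0.4969 0.0737 0.149 ] yaw -62.8 [-3.3 -3.   5.1] [-0.8   0.75  0.  ] 0.027601381119853694 [-0.24  0.31  0.05  2.   -0.02  0.84 -1.28]
```

View pics/z4.png

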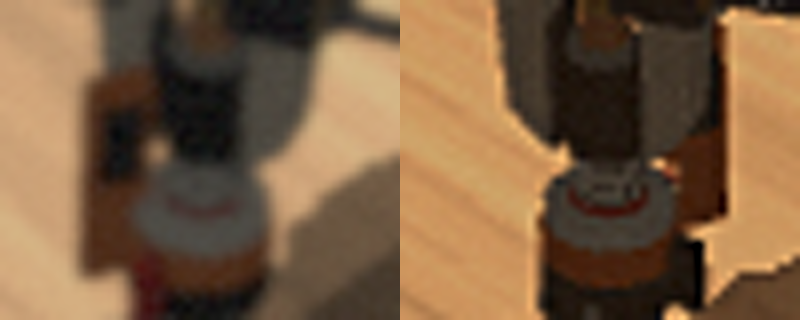

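The fin (scene crop 115,170) has moved toward the red lug (150,290), and the ring is still at the collar face. I'll carry on.

Emit:
step_arm([
  [10,[0,0,0],[0,0,-4]],
  [10,[0,0,0],[0,0,-4]],
  [10,[0,0,0],[0,0,-3]],
  [10,[0,0,0],[0,0,-2]],
  [10,[0,0,0],[0,0,0]],
])

```text
t: 11.1
eef_pos: [0.4967, 0.0737, 0.149]
orientation: [-2.95, -1.078, 0.001]
ft_force: [-3.2, -2.6, 4.6]
opening: 0.0279
grip_force: 32.2
```

```bash
python3 st.py
```

```text
11.1 [0.4967 0.0737 0.149 ] yaw -49.9 [-3.2 -2.6  4.6] [-0.73  0.88 -0.16] 0.027937872589753 [-0.2   0.31  0.    2.   -0.    0.84 -1.07]
```

Emit:
step_arm([
  [10,[0,0,0],[0,0,-2]],
  [10,[0,0,0],[0,0,-2]],
  [10,[0,0,0],[0,0,0]],
])

```text
t: 11.48
eef_pos: [0.4966, 0.0734, 0.149]
orientation: [-2.912, -1.177, 0.002]
ft_force: [-4.5, -3.0, 5.6]
opening: 0.0273
grip_force: 38.1
```

```bash
python3 st.py
```

```text
11.475 [0.4966 0.0734 0.149 ] yaw -46.0 [-4.5 -3.   5.6] [-0.76  0.93 -0.68] 0.027257566357262872 [-0.19  0.31 -0.01  2.    0.    0.84 -1.  ]
```

Emit:
step_arm([
  [10,[0,0,0],[0,0,-2]],
  [10,[0,0,0],[0,0,0]],
])

```text
t: 11.72
eef_pos: [0.4963, 0.0729, 0.149]
orientation: [-2.891, -1.227, 0.003]
ft_force: [-4.6, -5.2, 8.3]
opening: 0.0274
grip_force: 35.4
```

```bash
python3 st.py
```

```text
11.725 [0.4963 0.0729 0.149 ] yaw -44.0 [-4.6 -5.2  8.3] [-0.94  1.18 -0.87] 0.02739215827666737 [-0.19  0.31 -0.01  2.    0.01  0.84 -0.97]
```

```bash
cat > fin.py <<'E'
from h import *
d=env.get_image("scene");A=np.array([.4965,.0735])
for nm,im in(("start",cv2.imread("pics/scene0.png")[:,:,::-1].copy()),("now",d["image"])):
    h=cv2.cvtColor(im,cv2.COLOR_RGB2HSV);m=cv2.inRange(h,(3,140,40),(13,255,185));k=np.zeros_like(m);k[192:226,290:330]=m[192:226,290:330]
    n,l,st,c=cv2.connectedComponentsWithStats(k)
    for i in np.argsort(-st[1:,4])[:2]+1:print(nm,st[i],c[i].round(2))
for a in(-53,-20,-14,-10,-6,-3,0,3):
    r=np.radians(a);print(a,proj(d,[*(A+.0305*np.array([np.cos(r),np.sin(r)])),.1585]).round(1),proj(d,[*(A+.042*np.array([np.cos(r),np.sin(r)])),.183]).round(1))
E
python3 fin.py
```

```text
start [299 198  13  28 112] [302.66 211.32]
start [318 223   4   3   8] [319.88 224.38]
now [301 203  10  23 101] [304.6 214.1]
now [317 223   6   3   8] [319.75 224.5 ]
-53 [302.4 205.7] [298.1 197. ]
-20 [302.9 209.9] [298.7 202.8]
-14 [303.5 210.7] [299.5 203.8]
-10 [303.9 211.1] [300.  204.5]
-6 [304.3 211.6] [300.7 205.1]
-3 [304.7 211.9] [301.2 205.5]
0 [305.1 212.3] [301.8 206. ]
3 [305.6 212.6] [302.4 206.4]
```

Emit:
step_arm([
  [10,[0,0,0],[0,0,-2]],
  [10,[0,0,0],[0,0,-1]],
  [10,[0,0,0],[0,0,0]],
])

```text
t: 12.15
eef_pos: [0.4956, 0.0723, 0.149]
orientation: [-2.858, -1.302, 0.005]
ft_force: [-7.6, -6.2, 10.7]
opening: 0.0275
grip_force: 36.8
```

```bash
python3 st.py; python3 fin.py|grep now;python3 - <<'E'
from h import *
o=[]
for n,c in(("scene",(312,215)),("wrist",(282,190))):
    d=env.get_image(n);im=d["image"];x,y=c
    o.append(cv2.resize(im[y-30:y+30,x-30:x+30],(400,400),interpolation=cv2.INTER_CUBIC) if n=="scene" else cv2.resize(im[y-100:y+100,x-100:x+100],(400,400)))
cv2.imwrite("pics/z5.png",np.hstack(o)[:,:,::-1])
E
```

```text
12.15 [0.4956 0.0723 0.149 ] yaw -41.0 [-7.6 -6.2 10.7] [-1.3   1.53 -0.75] 0.02754493814139414 [-0.18  0.31 -0.02  2.    0.01  0.84 -0.92]
now [301 203  10  23 103] [304.5  214.64]
now [318 224   5   2   7] [320.14 224.71]
```

View pics/z5.png

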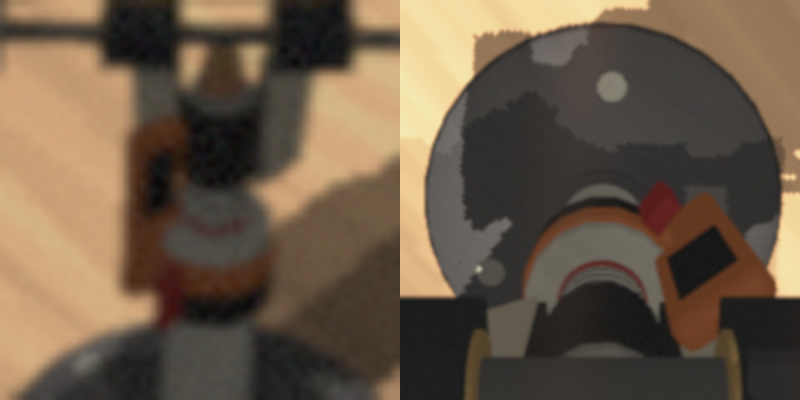

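```bash
python3 - <<'E'
from h import *
A=np.array([.4965,.0735])
for n in("scene","side"):
    d=env.get_image(n)
    C=-np.array(d["R"]).T@d["t"];u=C[:2]-A;u/=np.linalg.norm(u);t=np.array([-u[1],u[0]])
    zs=np.arange(.118,.16,.002);prof=0
    for k in np.linspace(-.005,.005,9):
        P=np.array([proj(d,[*(A+u*.0122+t*k),z]) for z in zs]).astype(np.float32)
        prof=prof+cv2.remap(d["image"].astype(np.float32),P[:,0][None],P[:,1][None],cv2.INTER_LINEAR)[0]/9
    print(n,[f"{z*1e3:.0f}:{q.mean():.0f}/{q[0]-q[1:].mean():.0f}" for z,q in zip(zs,prof)])
E
```

```text
scene ['118:73/9', '120:74/6', '122:74/6', '124:72/7', '126:70/8', '128:67/11', '130:62/16', '132:56/21', '134:60/15', '136:63/10', '138:66/6', '140:65/5', '142:64/4', '144:65/4', '146:63/4', '148:59/4', '150:49/3', '152:38/2', '154:27/1', '156:21/2', '158:18/2', '160:17/1']
side ['118:61/14', '120:62/14', '122:60/14', '124:58/14', '126:55/16', '128:42/32', '130:32/43', '132:42/22', '134:51/14', '136:58/13', '138:50/14', '140:52/14', '142:60/15', '144:53/14', '146:46/14', '148:38/13', '150:26/14', '152:22/15', '154:25/14', '156:23/15', '158:23/15', '160:24/15']
```

The fin now rests against the red lug: the wrist crop shows them touching at (665,210), and its angle hasn't changed since the finger reached -46°. The ring is still level with the collar face, and the post is still gripped. I'll hand it in.

```bash
python3 -c "
from workcell import env
print(env.sign_off())"
```

```text
the job is handed in; nothing more can be done
None
```

I handed the job in at about 12 s: the post is gripped and pressed down 39.7 mm, with the ring level with the collar top to within about 1 mm as measured, and the lever is closed against its red lug; nothing else was touched.

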